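Step the staining jar on three stations with the feeder lever

TASK

Stand the loose staining jar from the front of the desk upright in the shallow tray of the hand-lever step feeder and let go of it. Then press the feeder's sprung lever all the way down exactly three times, letting it come all the way up after each press, so that the jar is carried on by three stations. Leave the other things on the desk undisturbed.

Things in the scene. Friction and masses are not known exactly. Their poses are not given: they have to be found in the camera images.
- jar_center (a point): centre (half-way up) of the loose closed staining jar on the desk's left front: round, 59 mm across, 107 mm tall with its black lid, 0.17 to 0.33 kg. Grip the body (lower 84 mm). z points up through the lid. A fixed analyser 440 mm tall stands between jar and feeder, at x over 0.555 m, y -0.09 to 0.19 m: carry the jar round in front of it. (A similar jar far back on the side bench is not meant.)
- tray_floor (a point): centre of the floor of the feeder's square aluminium tray: floor 34 mm above the desk, inside 74 x 74 mm, rim 6 mm high, 4 mm thick. y: the way the tray steps, away from the lever; x across; z up. It rides on a fixed grey base 295 x 100 mm. Two cheeks that carry the lever (120 mm above the desk) end 82 mm from the tray centre's start, in -y; nothing else here tops the rim
- lever_pad (a point): centre of the top of the black press pad (42 x 40 mm) at the lever's free end, 95 mm from its pivot. Lever up: 138 mm above the desk, 212 mm from the tray centre's start in the tray's -y, tilted 0.27 rad (outer edge higher). Fully down: 87 mm above the desk, 3 mm farther out, tilted as much the other way. Full press: about 8 N. Nothing under or beyond the pad. Frame turns with the lever
- lever (a joint): lever angle, rad: 0 up at rest, 0.54 fully down at its stop. A spring brings it back up when released. Each full press pushes the tray on by one station through a pawl, which picks up the next tooth only if the lever has come fully up
- tray (a joint): travel of the tray along the feeder, m: starts at -0.004 to 0; the first full press brings it to 0.020, the second to 0.040, the third to 0.060; a fourth would bring it to 0.080. Friction (3 N) holds it where it was left; it does not come back
- slide_case: bystander: closed grey slide box, 91 x 105 x 37 mm, origin at the centre of its underside
- lab_timer: bystander: white wind-up timer, 44 x 66 x 68 mm, origin at the centre of its underside
- oil: bystander: small white dropper bottle with a black top, 30 mm in diameter, 78 mm tall, origin at the centre of its underside
- tape: bystander: roll of tape lying flat, 96 mm in diameter, 25 mm high, origin at the centre of its underside
- tweezers: bystander: steel forceps lying flat, 17 x 125 x 10 mm, origin at the centre of its underside
Mind the look-alikes: they are no part of the job. Leave any purple or red look-alike of the part that bears jar_center alone.

How it is judged:
On the way, in this order (a step that is already met when the one before it is completed fails the run):
1. the jar stands upright on the tray's floor, the lever up (x of jar_center in the frame of tray_floor between -0.012 and 0.012 m and y of jar_center in the frame of tray_floor between -0.012 and 0.012 m and z of jar_center in the frame of tray_floor between 0.0495 and 0.0575 m and angle between jar_center's own z axis and vertical below 0.1 rad and value of joint lever below 0.06 rad), for 0.2 s.
2. lever fully down, first press (value of joint lever above 0.48 rad), for 0.05 s.
3. lever back up (value of joint lever below 0.06 rad), for 0.05 s.
4. lever fully down, second press (value of joint lever above 0.48 rad), for 0.05 s.
5. lever back up (value of joint lever below 0.06 rad), for 0.05 s.
6. lever fully down, third press (value of joint lever above 0.48 rad), for 0.05 s.
7. lever back up (value of joint lever below 0.06 rad), for 0.05 s.
At the end, for the whole second after the job is handed in: the tray has been carried on by three stations (travel 0.055 to 0.066 m) and is at rest, the lever is up (below 0.06 rad), and the jar stands upright (within 0.1 rad) on the tray's floor, within 12 mm of its centre in x and y and 4 mm in height (all of step 1 and value of joint tray between 0.055 and 0.066 m and velocity of joint tray below 0.005 m/s); the robot touches nothing.
It fails at once if the tray is carried past the third station (more than 0.068 m), as by a fourth press (value of joint tray above 0.068 m).
It fails at once if the jar is tipped by more than 0.5 rad (angle between jar_center's own z axis and vertical above 0.5 rad).
It fails at once if a bystander is moved by more than 30 mm (distance of any of slide_case, lab_timer, oil, tape, tweezers from where it was at the start of the episode above 0.03 m).
It also fails if it takes over 58 s, if anything falls off the work surface, if the arm or the gripper's body presses on something with over 40 N, if the wrist force passes 120 N, or if a joint passes its speed limit or range.

ROBOT

A 7-joint arm with a two-finger parallel gripper is mounted at the origin on a cart in front of the work surface, level with it; the furniture and walls round the work are solid. World frame = base frame: x ahead of the robot, y to its left, z up, the work surface at z = 0. Lengths are in m, angles in rad, forces in N, time in s.
With the tool pointing down it reaches from about 0.425 to 0.925 m from the base axis. Payload 6.8 kg.
Tool frame: the origin (TCP) lies between the finger pads; the fingertips stand 22 mm ahead of it and the grasp point (between the pads) lies 3 mm ahead of it; z points along the fingers, y is the direction in which the jaws open and shut (so a half turn about z gives the same grasp; the last joint's range is limited). The gripper opens to 85 mm and grips with 20 to 120 N. Pads are 22 mm wide; open, the fingers measure 114 mm over their backs; the gripper's body (76 mm by 85 mm) begins 54 mm behind the grasp point. The pads swing forward as they close: fully open they stand 13 mm farther back than shut.
Start: joints at [-1.268, 0.477, 0.022, 1.555, -0.011, 1.109, -0.083], TCP at [0.27, 0.619, 0.253] pointing down, gripper open.
Joint ranges: [-2.96, 2.96], [-0.34, 2.1], [-1.41, 1.46], [0.24, 2.44], [-1.37, 4.51], [0.17, 1.92], [-2.96, 2.96]. Speed limits (rad/s): [2.39, 2.39, 3.14, 3.14, 3.14, 3.14, 3.14].

INTERFACE

Orientations are given as a unit quaternion [w, x, y, z].
In Python, from station import bot gives the robot as it stands. The module is installed in compiled form; this text tells all that it offers.
- The arm moves only by the tool drive_tool, never from a script. Its argument "series" is one flat list of numbers, 7 for each row, row after row: the opening, from -1 (shut) to 1 (fully open), then the shift along the tool's x, y, z in mm, then the turn, a rotation vector about the tool's x, y, z in rad. In form: [jaw, x, y, z, wx, wy, wz, jaw, x, y, z, wx, wy, wz, ...]. A call has 1 to 12 rows; each row shifts and turns the commanded pose from where the row before left it, along the tool's axes as they then stand; what a row does not reach is not made up. A row lasts 1/8 s, in which the tool goes at most 62.5 mm and 10.7 degrees, less where a joint would pass 70% of its speed; a pose out of reach is approached as far as the arm can. A call with a gripper value outside its range is refused whole. The fingers move at their own pace and stop on an object; "force" is the grip in N (left out, the last holds). Time passes only in rows, so rows that do not move let the fingers close. It gives the time, the measured TCP pose, the force and the opening at its end, in the units of the state.
- bot.get_obs(): the state, without advancing time (a new reading comes with each control period).
- bot.read_camera(name): name is "scene" or "top" or "wrist"; returns a dict with "pixels" (384x512x3 uint8, blue, green, red), "camera_matrix" (3x3 intrinsics, pixels), "rvec" (rotation vector, rad) and "tvec" (3), from world to camera coordinates, as OpenCV has them. Camera axes: x right, y down, z forward; pixel columns grow to the right and rows downward; lengths in m; the calibration is good to about 2 mm. A picture is of the moment at which its call begins. There is no depth.
- bot.hand_in(): hands the job in, once; it reports no verdict.
The state is a dict: "t": time; "q": joint angles; "joint_vel": joint speeds; "joint_torque": joint torques, N m; "eef_pos": TCP position; "tool_rot": TCP orientation; "contact_force": force on the tool from outside, world axes, zero at the start; "torque": the same for the moment, N m; "gripper_width": opening from 0.0 (shut) to 1.0 (fully open).
Only numpy, scipy, OpenCV 4.12 (cv2) and the standard library are available. Lean on these libraries where they do the work, as an engineer would, in place of code of your own. Each camera call takes 0.05 s, during which the arm holds its last target. There are 200 camera calls.

## Working session

There is one attempt and no reset: what is moved stays moved. The work goes in short steps, Python scripts to look and compute and a tool call to move; the robot and the scene stay as the last step left them, time stands still between calls to the robot, and variables do not carry over. Pictures are saved under pics/ and viewed, about 8 in all and at most 12, crops included, and the job is handed in when it is done.

Besides the shell and the picture viewer there is one more tool, called after "Request:" in YAML: its name, and indented under it one key for each argument. drive_tool: Moves the arm, as the interface text tells. Its arguments: {"type":"object","properties":{"series":{"type":"array"},"force":{"type":"number"}},"required":["series"]}

```bash
mkdir -p pics; ls; python3 - <<'E'
from station import bot
import cv2,numpy as np
o=bot.get_obs();print({k:np.round(v,4).tolist() for k,v in o.items()})
for n in("scene","top"):
    c=bot.read_camera(n);cv2.imwrite(f"pics/{n}0.png",c["pixels"])
    R=cv2.Rodrigues(np.array(c["rvec"],float))[0];print(n,(-R.T@np.array(c["tvec"]).ravel()).round(3),R[2].round(3),np.array(c["camera_matrix"])[0,0])
E
```

```text
pics
{'t': 0.0, 'q': [-1.2681, 0.4778, 0.0223, 1.5565, -0.0115, 1.1094, -0.0831], 'joint_vel': [-0.0002, 0.0002, -0.0011, 0.0004, -0.0005, -0.001, -0.001], 'joint_torque': [-0.0005, -59.6459, 1.6077, -28.1191, 0.0125, 0.0096, -0.0], 'eef_pos': [0.2693, 0.6183, 0.2523], 'tool_rot': [-0.0001, 0.2039, 0.979, -0.0009], 'contact_force': [0.2001, 0.0405, 0.5958], 'torque': [-0.0017, 0.0004, 0.0156], 'gripper_width': 0.9987}
scene [-0.076 -0.883  0.771] [ 0.512  0.683 -0.521] 449.06100880842644
top [0.453 0.033 1.52 ] [ 0.08  -0.023 -0.997] 405.8826386309992
```

View pics/scene0.png

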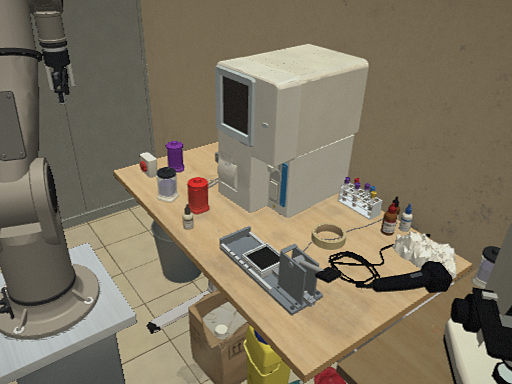

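View pics/top0.png

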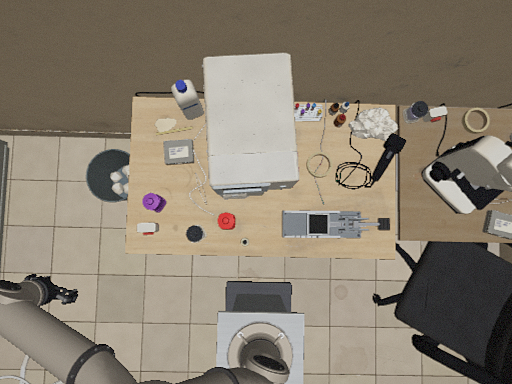

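The scene view shows the target jar (clear, black lid) at (167,183), between the timer and the red look-alike. In the top view its lid is at (195,233), the tray at (318,224), the pad at (383,224) and the oil at (245,241). Next I'll cast rays for these points.

```bash
cat >h.py <<'E'
import cv2,numpy as np
from station import bot
def ray(c,uv):
    K=np.array(c["camera_matrix"]);R=cv2.Rodrigues(np.array(c["rvec"],float))[0];t=np.array(c["tvec"],float).ravel()
    d=R.T@np.linalg.inv(K)@np.array([uv[0],uv[1],1.]);return -R.T@t,d
def onz(c,uv,z):
    o,d=ray(c,uv);return (o+d*(z-o[2])/d[2])
def comps(mask,off=(0,0),amin=20):
    n,l,s,ce=cv2.connectedComponentsWithStats(mask.astype(np.uint8))
    return [(ce[i]+np.array(off),s[i,4],l==i) for i in range(1,n) if s[i,4]>=amin]
E
python3 - <<'E'
from h import *
c=bot.read_camera("top");im=c["pixels"].astype(int);mx=im.max(2)
for nm,(x0,y0,x1,y1),z in(("lid",(180,220,210,250),.107),("tray",(300,208,335,242),.034),("pad",(370,212,396,236),.138)):
    for ce,a,m in comps(mx[y0:y1,x0:x1]<70,(x0,y0)):
        p=np.argwhere(m)[:,::-1]+[x0,y0]
        r=cv2.minAreaRect(p.astype(np.float32));print(nm,ce.round(1),a,onz(c,ce,z).round(4),"rectc",onz(c,r[0],z).round(4),r)
for nm,uv,z in(("oil",(245,241),.078),("red",(227,221),.107),("timer",(147,228),.068),("purple",(153,202),.107)):print(nm,onz(c,uv,z).round(3))
cr=lambda a:cv2.resize(a,None,fx=5,fy=5,interpolation=cv2.INTER_NEAREST)
cv2.imwrite("pics/f.png",cr(c["pixels"][195:255,270:400]))
E
```

```text
lid [194.1 233.2] 190 [0.4356 0.2388 0.107 ] rectc [0.4346 0.2375 0.107 ] ((194.5, 233.5), (15.0, 15.0), 0.0)
tray [318.  223.5] 307 [ 0.4808 -0.2015  0.034 ] rectc [ 0.4808 -0.1998  0.034 ] ((317.5, 223.5), (17.0, 17.0), 90.0)
pad [383.5 223.6] 128 [ 0.4842 -0.4102  0.138 ] rectc [ 0.4844 -0.4102  0.138 ] ((383.5, 223.5), (11.0, 11.0), 90.0)
oil [0.412 0.063 0.078]
red [0.48  0.127 0.107]
timer [0.45  0.411 0.068]
purple [0.54  0.385 0.107]
```

View pics/f.png

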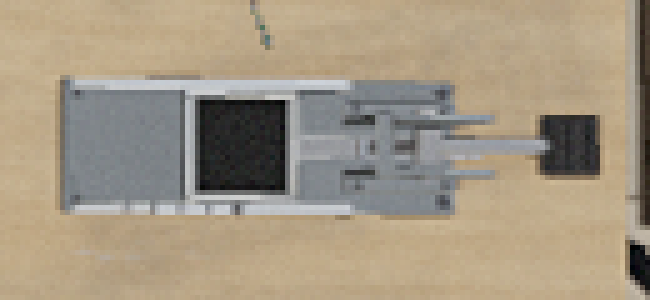

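The tray-to-pad distance comes out at 0.209 m against the given 0.212 m, and the jar is within reach, so I can plan the first move.

```bash
cat >>h.py <<'E'
from scipy.spatial.transform import Rotation as Ro
def plan(P,yaw,n,jaw=1):
    "rows to world point P, jaw (tool y) heading yaw, pointing down; yaw None: keep"
    o=bot.get_obs();q=o["tool_rot"];R=Ro.from_quat([q[1],q[2],q[3],q[0]]).as_matrix();p=np.array(o["eef_pos"])
    y0=np.arctan2(R[1,1],R[0,1]);dy=0 if yaw is None else yaw-y0;dy=(dy+np.pi/2)%np.pi-np.pi/2
    Rt=Ro.from_euler('z',dy).as_matrix()@Ro.from_matrix(np.c_[[np.sin(y0),-np.cos(y0),0],[np.cos(y0),np.sin(y0),0],[0,0,-1]]).as_matrix()
    w=Ro.from_matrix(R.T@Rt).as_rotvec()/n
    for i in range(n):
        s=R.T@(np.array(P)-p)/n*1000;print([jaw,*s.round(0).astype(int).tolist(),*w.round(3).tolist()]);R=R@Ro.from_rotvec(w).as_matrix()
    print("p",p.round(4),"yaw",round(y0,3),"w",round(o["gripper_width"],3),"F",np.round(o["contact_force"],1),"t",o["t"])
E
python3 -c "
from h import *
plan((.436,.238,.25),.5,9)"
```

```text
Traceback (most recent call last):
  File "h.py", line 16, in plan
    Rt=Ro.from_euler('z',dy).as_matrix()@Ro.from_matrix(np.c_[[np.sin(y0),-np.cos(y0),0],[np.cos(y0),np.sin(y0),0],[0,0,-1]]).as_matrix()
                                         ~~~~~~~~~~~~~~^^^^^^^^^^^^^^^^^^^^^^^^^^^^^^^^^^^^^^^^^^^^^^^^^^^^^^^^^^^^^^^^^^^^^^
  File "scipy/spatial/transform/_rotation.pyx", line 1143, in scipy.spatial.transform._rotation.Rotation.from_matrix
ValueError: Non-positive determinant (left-handed or null coordinate frame) in rotation matrix 0: [[ 0.91681881  0.39930347  0.        ]
 [-0.39930347  0.91681881  0.        ]
 [ 0.          0.         -1.        ]].
```

```bash
sed -i 's/\[np.sin(y0),-np.cos(y0),0\]/[-np.sin(y0),np.cos(y0),0]/' h.py
python3 -c "
from h import *
plan((.436,.238,.25),.5,9)"
```

```text
[1, -34, -31, 0, -0.0, 0.0, 0.073]
[1, -36, -29, 0, -0.0, 0.0, 0.073]
[1, -38, -26, 0, -0.0, 0.0, 0.073]
[1, -40, -23, 0, -0.0, 0.0, 0.073]
[1, -41, -20, 0, -0.0, 0.0, 0.073]
[1, -43, -17, 0, -0.0, 0.0, 0.073]
[1, -44, -14, 0, -0.0, 0.0, 0.073]
[1, -45, -11, 0, -0.0, 0.0, 0.073]
[1, -46, -7, 0, -0.0, 0.0, 0.073]
p [0.2694 0.6185 0.2526] yaw 1.16 w 1.003 F [0.3 1.1 0.5] t 0.15
```

Request:
drive_tool:
  series: [1, -34, -31, 0, 0, 0, 0.073, 1, -36, -29, 0, 0, 0, 0.073, 1, -38, -26, 0, 0, 0, 0.073, 1, -40, -23, 0, 0, 0, 0.073, 1, -41, -20, 0, 0, 0, 0.073, 1, -43, -17, 0, 0, 0, 0.073, 1, -44, -14, 0, 0, 0, 0.073, 1, -45, -11, 0, 0, 0, 0.073, 1, -46, -7, 0, 0, 0, 0.073, 1, 0, 0, 0, 0, 0, 0, 1, 0, 0, 0, 0, 0, 0]
  force: 40

```text
t: 1.52
eef_pos: [0.4371, 0.2394, 0.2532]
tool_rot: [-0.0, 0.509, 0.861, 0.0]
contact_force: [-1.1, 0.7, -0.3]
gripper_width: 1.002
```

```bash
python3 - <<'E'
from h import *
c=bot.read_camera("wrist");cv2.imwrite("pics/w1.png",c["pixels"])
K=np.array(c["camera_matrix"])
print(ray(c,(256,192)),K[0,0])
for z in(.107,0.0):print(cv2.projectPoints(np.array([[.436,.238,z]]),np.array(c["rvec"],float),np.array(c["tvec"],float),K,None)[0].round(0))
plan((.436,.238,.065),.5,6)
E
```

```text
(array([0.39914572, 0.30684563, 0.37357822]), array([ 0.17011693, -0.277204  , -0.94610255])) 306.72746103423543
[[[250. 178.]]]
[[[251. 154.]]]
[1, 0, 0, 31, -0.0, -0.0, 0.001]
[1, 0, 0, 31, -0.0, -0.0, 0.001]
[1, 0, 0, 31, -0.0, -0.0, 0.001]
[1, 0, 0, 31, -0.0, -0.0, 0.001]
[1, 0, 0, 31, -0.0, -0.0, 0.001]
[1, 0, 0, 31, -0.0, -0.0, 0.001]
p [0.4368 0.2401 0.2532] yaw 0.505 w 0.998 F [-0.2 -0.6  0.6] t 1.575
```

View pics/w1.png

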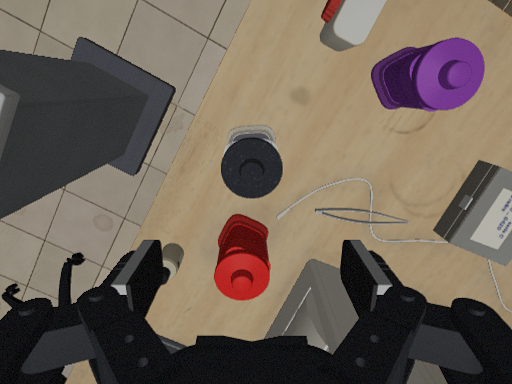

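The wrist view puts the lid at (252,167), while the prediction was (250,178). I'll measure it from this closer view.

```bash
python3 - <<'E'
from h import *
c=bot.read_camera("wrist");im=c["pixels"][120:215,205:300].max(2)
for ce,a,m in comps(im<75,(205,120),300):
    p=(np.argwhere(m)[:,::-1]+[205,120]).astype(np.float32);(u,r)=cv2.minEnclosingCircle(p);print(ce,a,u,r)
    for z in(.1,.107):print(onz(c,u,z),onz(c,(u[0]+r,u[1]),z)-onz(c,u,z))
    P=onz(c,u,.105)
plan((P[0],P[1],.25),.5,1)
E
```

```text
[251.12893297 167.97982216] 2924 (251.15618896484375, 167.86634826660156) 30.81597328186035
[0.43276731 0.24561057 0.1       ] [0.02479529 0.01372283 0.        ]
[0.43189902 0.24719125 0.107     ] [0.02416078 0.01337167 0.        ]
[1, 8, -1, 3, -0.0, -0.0, 0.005]
p [0.4368 0.2402 0.2532] yaw 0.505 w 1.002 F [-0.2 -0.1  0.3] t 1.625
```

Request:
drive_tool:
  series: [1, 5, -2, 32, 0, 0, 0, 1, 0, 0, 32, 0, 0, 0, 1, 0, 0, 32, 0, 0, 0, 1, 0, 0, 32, 0, 0, 0, 1, 0, 0, 30, 0, 0, 0, 1, 0, 0, 30, 0, 0, 0, 1, 0, 0, 0, 0, 0, 0]

```text
t: 2.5
eef_pos: [0.4313, 0.2426, 0.0635]
tool_rot: [-0.001, 0.508, 0.861, -0.002]
contact_force: [-0.6, 0.3, 1.1]
gripper_width: 1.001
```

Request:
drive_tool:
  series: [-1, 0, 0, 0, 0, 0, 0, -1, 0, 0, 0, 0, 0, 0, -1, 0, 0, 0, 0, 0, 0, -1, 0, 0, 0, 0, 0, 0, -1, 0, 0, 0, 0, 0, 0, -1, 0, 0, 0, 0, 0, 0]
  force: 45

```text
t: 3.25
eef_pos: [0.4343, 0.2435, 0.0668]
tool_rot: [0.0, 0.509, 0.861, 0.002]
contact_force: [-0.1, 0.8, 6.2]
gripper_width: 0.654
```

```bash
python3 - <<'E'
from h import *
c=bot.read_camera("wrist");cv2.imwrite("pics/w2.png",c["pixels"])
p=bot.get_obs()["eef_pos"]
plan((p[0],p[1],.23),None,1,-1)
E
```

```text
[-1, 0, 1, -163, 0.003, -0.001, 0.0]
p [0.4343 0.2434 0.0668] yaw 0.503 w 0.651 F [-0.3  0.2  7.3] t 3.3
```

View pics/w2.png

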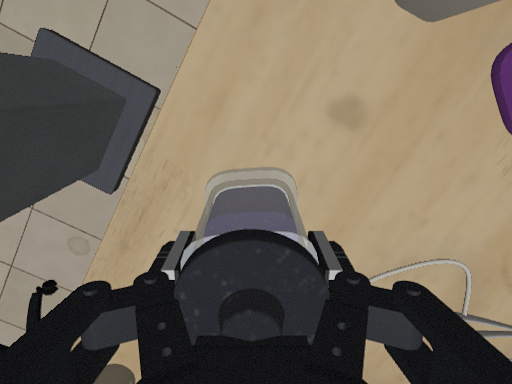

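The jar sits centred between the pads, at a width reading of 0.65, which fits 59 mm. Now I'll lift it.

Request:
drive_tool:
  series: [-1, 0, 0, -10, 0, 0, 0, -1, 0, 0, -20, 0, 0, 0, -1, 0, 0, -34, 0, 0, 0, -1, 0, 0, -34, 0, 0, 0, -1, 0, 0, -34, 0, 0, 0, -1, 0, 0, -31, 0, 0, 0, -1, 0, 0, 0, 0, 0, 0]

```text
t: 4.18
eef_pos: [0.4341, 0.2429, 0.2308]
tool_rot: [0.001, 0.509, 0.861, 0.002]
contact_force: [0.5, 0.5, -2.6]
gripper_width: 0.659
```

```bash
python3 - <<'E'
from h import *
plan((.446,-.10,.23),-.22,11,-1)
E
```

```text
[-1, -28, -14, 0, 0.0, -0.0, 0.066]
[-1, -29, -12, 0, 0.0, -0.0, 0.066]
[-1, -29, -10, 0, 0.0, -0.0, 0.066]
[-1, -30, -8, 0, 0.0, -0.0, 0.066]
[-1, -31, -6, 0, 0.0, -0.0, 0.066]
[-1, -31, -4, 0, 0.0, -0.0, 0.066]
[-1, -31, -2, 0, 0.0, -0.0, 0.066]
[-1, -31, 0, 0, 0.0, -0.0, 0.066]
[-1, -31, 2, 0, 0.0, -0.0, 0.066]
[-1, -31, 4, 0, 0.0, -0.0, 0.066]
[-1, -31, 6, 0, 0.0, -0.0, 0.066]
p [0.4341 0.2429 0.2308] yaw 0.503 w 0.659 F [ 0.5  0.5 -2.6] t 4.175
```

Request:
drive_tool:
  series: [-1, -28, -14, 0, 0, 0, 0.066, -1, -29, -12, 0, 0, 0, 0.066, -1, -29, -10, 0, 0, 0, 0.066, -1, -30, -8, 0, 0, 0, 0.066, -1, -31, -6, 0, 0, 0, 0.066, -1, -31, -4, 0, 0, 0, 0.066, -1, -31, -2, 0, 0, 0, 0.066, -1, -31, 0, 0, 0, 0, 0.066, -1, -31, 2, 0, 0, 0, 0.066, -1, -31, 4, 0, 0, 0, 0.066, -1, -31, 6, 0, 0, 0, 0.066, -1, 0, 0, 0, 0, 0, 0]

```text
t: 5.68
eef_pos: [0.4468, -0.1041, 0.2285]
tool_rot: [0.0, 0.784, 0.621, -0.0]
contact_force: [-0.8, 0.8, -2.0]
gripper_width: 0.652
```

```bash
python3 - <<'E'
from h import *
plan((.481,-.2015,.23),-.4,4,-1)
E
```

```text
[-1, -22, 14, 0, 0.0, 0.0, 0.042]
[-1, -21, 15, 0, 0.0, 0.0, 0.042]
[-1, -21, 16, 0, 0.0, 0.0, 0.042]
[-1, -20, 17, 0, 0.0, 0.0, 0.042]
p [ 0.4468 -0.1041  0.2285] yaw -0.23 w 0.652 F [-0.8  0.8 -2. ] t 5.675
```

```bash
python3 - <<'E'
from h import *
c=bot.read_camera("wrist");cv2.imwrite("pics/w3.png",c["pixels"])
K=np.array(c["camera_matrix"]);pr=lambda P:cv2.projectPoints(np.array([P],float),np.array(c["rvec"],float),np.array(c["tvec"],float),K,None)[0].ravel().round(0)
print(pr((.481,-.2015,.034)),pr((.484,-.41,.138)))
s=bot.read_camera("scene");cv2.imwrite("pics/s3.png",cv2.resize(s["pixels"][190:340,180:380],None,fx=3,fy=3))
E
```

```text
[301. 238.] [356. 465.]
```

View pics/w3.png

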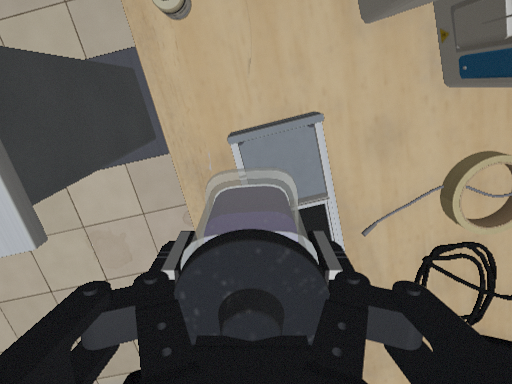

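```bash
python3 - <<'E'
from h import *
c=bot.read_camera("wrist");K=np.array(c["camera_matrix"])
pr=lambda c,P:cv2.projectPoints(np.array(P,float).reshape(-1,3),np.array(c["rvec"],float),np.array(c["tvec"],float),np.array(c["camera_matrix"]),None)[0].reshape(-1,2).round(0).tolist()
print("corner",pr(c,[(.518,-.1645,.034),(.514,-.1685,.034),(.444,-.1645,.034)]))
p=bot.get_obs()["eef_pos"]
# lid arc: fit a circle in the lid plane for two candidate heights above jar base
g=c["pixels"].max(2)
pts=[]
for u in range(195,310,5):
    col=g[215:300,u]; v=215+np.argmax(col<60); pts.append((u,v))
for h in(.095,.107):
    z=p[2]-.0668+h
    W=np.array([onz(c,q,z)[:2] for q in pts]);A=np.c_[2*W,np.ones(len(W))];s=np.linalg.lstsq(A,(W**2).sum(1),rcond=None)[0]
    print(h,"ctr-TCP",(s[:2]-p[:2]).round(4),"r",np.sqrt(s[2]+s[0]**2+s[1]**2).round(4))
s=bot.read_camera("scene");im=s["pixels"].max(2);x0,y0=240,240
for ce,a,m in comps(im[y0:y0+40,x0:x0+50]<80,(x0,y0)):
    q=(np.argwhere(m)[:,::-1]+[x0,y0]).astype(np.float32);b=cv2.boxPoints(cv2.minAreaRect(q))
    ap=cv2.approxPolyDP(cv2.convexHull(q.astype(np.int32)),3,True).reshape(-1,2)
    print(ce,a,onz(s,ce,.034).round(4),[onz(s,v,.034)[:2].round(3).tolist() for v in ap])
E
```

```text
corner [[328.0, 205.0], [325.0, 209.0], [262.0, 218.0]]
0.095 ctr-TCP [0.0048 0.0223] r 0.0134
0.107 ctr-TCP [0.0063 0.029 ] r 0.0117
[271.0295858  261.29881657] 676 [ 0.4881 -0.22    0.034 ] [[0.484, -0.295], [0.464, -0.281], [0.453, -0.166], [0.508, -0.165], [0.532, -0.206], [0.529, -0.242]]
[247.2 272.8] 20 [ 0.4141 -0.2208  0.034 ] [[0.415, -0.248], [0.414, -0.191]]
```

View pics/s3.png

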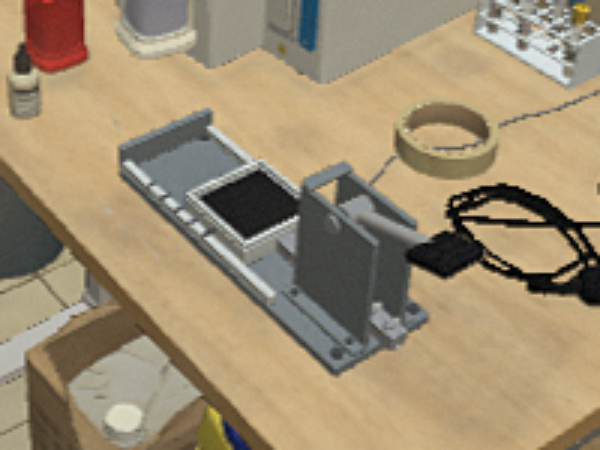

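```bash
python3 - <<'E'
from h import *
c=bot.read_camera("wrist");o=bot.get_obs();p=o["eef_pos"];g=c["pixels"].max(2)
print("col251",g[222:245,251],"row285 L",g[285,165:190:2],"R",g[285,316:338:2])
q=o["tool_rot"];X=Ro.from_quat([q[1],q[2],q[3],q[0]]).as_matrix()[:,0]
for h in(.084,.095,.107):
    z=p[2]-.0668+h
    W=onz(c,(251,231),z)-p; L=onz(c,(176,290),z);Rr=onz(c,(328,290),z)
    print(h,"front edge along tool x",(W@X).round(4),"width",np.linalg.norm(L-Rr).round(4))
plan((.481,-.2015,.23),-.4,4,-1)
E
```

```text
col251 [115 111 114 112 114 115 100  34  22  27  24  25  25  20  21  27  26  30
  44  47  46  53  56] row285 L [22 25 28 26 29 34 53 51 51 53 50 52 53] R [49 54 50 55 53 50 38 24 25 28 21]
0.084 front edge along tool x 0.0258 width 0.0601
0.095 front edge along tool x 0.0313 width 0.0537
0.107 front edge along tool x 0.0372 width 0.0467
[-1, -23, 14, 0, -0.0, -0.0, 0.045]
[-1, -22, 15, 0, -0.0, -0.0, 0.045]
[-1, -22, 16, 0, -0.0, -0.0, 0.045]
[-1, -21, 17, 0, -0.0, -0.0, 0.045]
p [ 0.4473 -0.0998  0.2282] yaw -0.222 w 0.653 F [-1.4  0.2 -2.7] t 5.925
```

The jar is centred on the TCP to within about 1 mm, and the tray corner reprojects correctly. Now I'll move over the tray.

Request:
drive_tool:
  series: [-1, -23, 14, 0, 0, 0, 0.045, -1, -22, 15, 0, 0, 0, 0.045, -1, -22, 16, 0, 0, 0, 0.045, -1, -21, 17, 0, 0, 0, 0.045, -1, 0, 0, 0, 0, 0, 0, -1, 0, 0, 0, 0, 0, 0]

```text
t: 6.68
eef_pos: [0.4815, -0.2016, 0.228]
tool_rot: [-0.001, 0.834, 0.552, -0.0]
contact_force: [-0.4, 0.7, -2.3]
gripper_width: 0.654
```

```bash
python3 - <<'E'
from h import *
plan((.481,-.201,.105),-.4,1,-1)
E
```

```text
[-1, 0, -1, 123, -0.001, -0.0, -0.001]
p [ 0.4815 -0.2016  0.228 ] yaw -0.401 w 0.654 F [-0.4  0.7 -2.3] t 6.675
```

Request:
drive_tool:
  series: [-1, 0, 0, 25, 0, 0, 0, -1, 0, 0, 30, 0, 0, 0, -1, 0, 0, 30, 0, 0, 0, -1, 0, 0, 20, 0, 0, 0, -1, 0, 0, 13, 0, 0, 0, -1, 0, 0, 4, 0, 0, 0, -1, 0, 0, 2, 0, 0, 0, -1, 0, 0, 1, 0, 0, 0, -1, 0, 0, 0, 0, 0, 0]

```text
t: 7.8
eef_pos: [0.4819, -0.2028, 0.1037]
tool_rot: [0.0, 0.834, 0.551, 0.0]
contact_force: [0.0, 0.1, -2.7]
gripper_width: 0.654
```

Request:
drive_tool:
  series: [-1, 0, 0, 2, 0, 0, 0, -1, 0, 0, 0, 0, 0, 0]

```text
t: 8.05
eef_pos: [0.4815, -0.2027, 0.1012]
tool_rot: [-0.0, 0.834, 0.551, -0.0]
contact_force: [-0.1, 1.0, -2.8]
gripper_width: 0.653
```

Request:
drive_tool:
  series: [-1, 0, 0, 1, 0, 0, 0, -1, 0, 0, 1, 0, 0, 0, -1, 0, 0, 0, 0, 0, 0]

```text
t: 8.43
eef_pos: [0.4819, -0.2029, 0.1006]
tool_rot: [-0.0, 0.834, 0.551, 0.001]
contact_force: [-4.1, 2.5, 15.2]
gripper_width: 0.649
```

It touched down at TCP z 0.1006, against 0.1008 expected. Next I release and rise.

Request:
drive_tool:
  series: [-1, 0, 0, -1, 0, 0, 0, -0.2, 0, 0, 0, 0, 0, 0, 0.4, 0, 0, 0, 0, 0, 0, 1, 0, 0, 0, 0, 0, 0, 1, 0, 0, 0, 0, 0, 0, 1, 0, 0, 0, 0, 0, 0]

```text
t: 9.18
eef_pos: [0.4816, -0.2027, 0.1002]
tool_rot: [-0.0, 0.834, 0.551, -0.0]
contact_force: [-0.0, 0.0, 0.2]
gripper_width: 1.001
```

Request:
drive_tool:
  series: [1, 0, 0, -10, 0, 0, 0, 1, 0, 0, -20, 0, 0, 0, 1, 0, 0, -40, 0, 0, 0, 1, 0, 0, -40, 0, 0, 0, 1, 0, 0, -30, 0, 0, 0, 1, 0, 0, 0, 0, 0, 0]

```text
t: 9.93
eef_pos: [0.4829, -0.2034, 0.243]
tool_rot: [0.002, 0.834, 0.551, 0.002]
contact_force: [-0.2, 0.4, -0.7]
gripper_width: 1.001
```

```bash
python3 - <<'E'
from h import *
c=bot.read_camera("wrist");cv2.imwrite("pics/w4.png",c["pixels"])
s=bot.read_camera("scene");cv2.imwrite("pics/s4.png",cv2.resize(s["pixels"][190:340,180:380],None,fx=3,fy=3))
cv2.imwrite("pics/m4.png",np.vstack([cv2.resize(c["pixels"],(400,300)),cv2.resize(s["pixels"][190:340,180:380],(400,300))]))
plan((.46,-.30,.25),-.55,4,-1)
E
```

```text
[-1, -25, 5, -2, 0.0, -0.0, 0.037]
[-1, -24, 6, -2, 0.0, -0.0, 0.037]
[-1, -24, 6, -2, 0.0, -0.0, 0.037]
[-1, -24, 7, -2, 0.0, -0.0, 0.037]
p [ 0.4814 -0.2025  0.2404] yaw -0.403 w 0.996 F [-0.2  0.2 -0.1] t 10.025
```

View pics/m4.png

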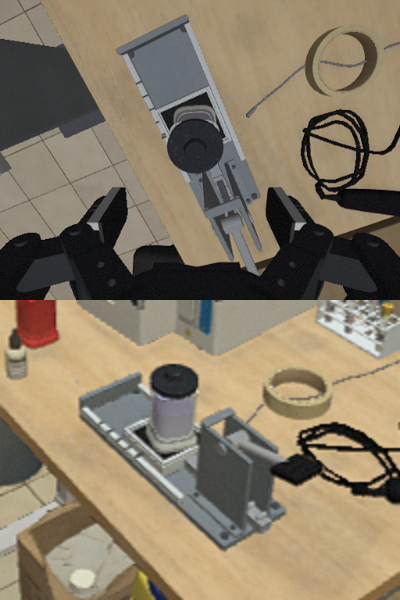

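The jar stands upright in the tray, with the black floor visible around its foot at about (190,115) in the upper picture. Next I close the fingers and move over the pad.

```bash
python3 - <<'E'
from h import *
plan((.484,-.411,.24),0,6,-1)
E
```

```text
[-1, -32, 14, 0, 0.0, -0.0, -0.067]
[-1, -33, 12, 0, 0.0, -0.0, -0.067]
[-1, -33, 10, 0, 0.0, -0.0, -0.067]
[-1, -34, 7, 0, 0.0, -0.0, -0.067]
[-1, -34, 5, 0, 0.0, -0.0, -0.067]
[-1, -35, 3, 0, 0.0, -0.0, -0.067]
p [ 0.4814 -0.2025  0.2404] yaw -0.403 w 0.996 F [-0.2  0.2 -0.1] t 10.025
```

Request:
drive_tool:
  series: [-1, -32, 14, 0, 0, 0, -0.067, -1, -33, 12, 0, 0, 0, -0.067, -1, -33, 10, 0, 0, 0, -0.067, -1, -34, 7, 0, 0, 0, -0.067, -1, -34, 5, 0, 0, 0, -0.067, -1, -35, 3, 0, 0, 0, -0.067, -1, 0, 0, 20, 0, 0, 0, -1, 0, 0, 30, 0, 0, 0, -1, 0, 0, 0, 0, 0, 0, -1, 0, 0, 0, 0, 0, 0]

```text
t: 11.28
eef_pos: [0.4844, -0.4109, 0.1903]
tool_rot: [-0.0, 0.707, 0.707, -0.0]
contact_force: [-1.0, -0.3, 0.7]
gripper_width: 0.001
```

```bash
python3 - <<'E'
from h import *
c=bot.read_camera("wrist");s=bot.read_camera("scene")
cv2.imwrite("pics/m5.png",np.vstack([cv2.resize(c["pixels"],(400,300)),cv2.resize(s["pixels"][190:340,180:380],(400,300))]))
plan((.484,-.411,.165),0,1,-1)
E
```

```text
[-1, 1, -1, 26, 0.001, 0.001, -0.001]
p [ 0.4848 -0.4115  0.1913] yaw -0.001 w -0.003 F [-0.7  0.6  0.5] t 11.375
```

View pics/m5.png

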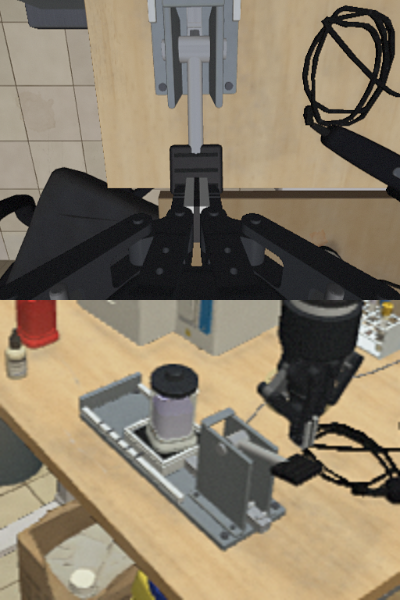

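The shut fingers are over the pad and aligned in x. I'll make the first press in gentle steps.

Request:
drive_tool:
  series: [-1, 0, 0, 24, 0, 0, 0, -1, 0, 0, 7, 0, 0, 0, -1, 0, 0, 7, 0, 0, 0, -1, 0, 0, 7, 0, 0, 0, -1, 0, 0, 7, 0, 0, 0, -1, 0, 0, 7, 0, 0, 0, -1, 0, 0, 7, 0, 0, 0, -1, 0, 0, 7, 0, 0, 0, -1, 0, 0, 0, 0, 0, 0]

```text
t: 12.5
eef_pos: [0.4847, -0.4116, 0.1171]
tool_rot: [0.0, 0.707, 0.707, 0.0]
contact_force: [1.4, -2.9, 4.5]
gripper_width: -0.002
```

Request:
drive_tool:
  series: [-1, 0, 0, 2, 0, 0, 0, -1, 0, 0, 2, 0, 0, 0, -1, 0, 0, 0, 0, 0, 0]

```text
t: 12.88
eef_pos: [0.4847, -0.4111, 0.1136]
tool_rot: [0.0, 0.707, 0.707, 0.0]
contact_force: [1.0, -1.9, 5.1]
gripper_width: 0.003
```

Request:
drive_tool:
  series: [-1, 0, 0, 2, 0, 0, 0, -1, 0, 0, 1, 0, 0, 0, -1, 0, 0, 0, 0, 0, 0]

```text
t: 13.25
eef_pos: [0.4848, -0.4109, 0.1115]
tool_rot: [-0.0, 0.707, 0.707, 0.001]
contact_force: [-2.3, 1.9, 14.5]
gripper_width: -0.003
```

The force jump shows the stop at z ≈ 0.1115. I'll add 1 mm, then rise.

Request:
drive_tool:
  series: [-1, 0, 0, 1, 0, 0, 0, -1, 0, 0, 0, 0, 0, 0, -1, 0, 0, -10, 0, 0, 0, -1, 0, 0, -12, 0, 0, 0, -1, 0, 0, -12, 0, 0, 0, -1, 0, 0, -14, 0, 0, 0, -1, 0, 0, -17, 0, 0, 0, -1, 0, 0, 0, 0, 0, 0, -1, 0, 0, 0, 0, 0, 0]

```text
t: 14.38
eef_pos: [0.484, -0.4111, 0.1739]
tool_rot: [-0.0, 0.707, 0.707, -0.0]
contact_force: [-1.0, -0.3, -0.6]
gripper_width: 0.002
```

```bash
python3 - <<'E'
from h import *
s=bot.read_camera("scene");t=bot.read_camera("top")
cv2.imwrite("pics/m6.png",np.vstack([cv2.resize(t["pixels"][195:255,270:400],(520,240)),cv2.resize(s["pixels"][190:340,180:380],(440,330)).copy() if 0 else cv2.copyMakeBorder(cv2.resize(s["pixels"][190:340,180:380],(440,330)),0,0,0,80,0)]))
plan((.4845,-.411,.170),0,1,-1)
E
```

```text
[-1, 0, 1, 4, -0.001, -0.001, -0.001]
p [ 0.4839 -0.411   0.1736] yaw -0.001 w -0.0 F [-0.5 -0.6 -0.6] t 14.475
```

View pics/m6.png

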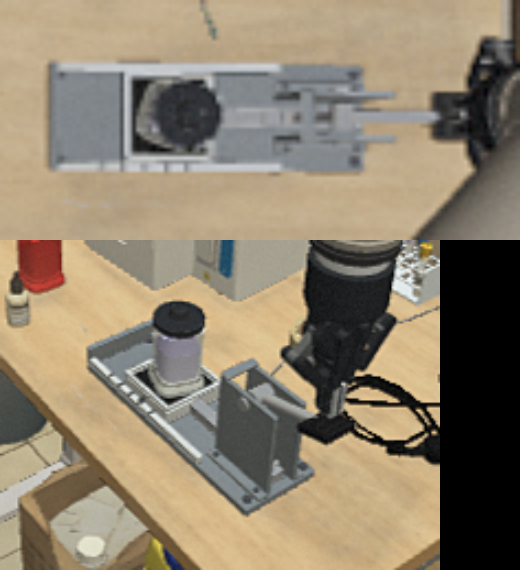

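The first press worked: the tray's left edge moved about 21 mm in the top view, the jar is standing and the lever is up. Second press now.

Request:
drive_tool:
  series: [-1, 0, 0, 8, 0, 0, 0, -1, 0, 0, 7, 0, 0, 0, -1, 0, 0, 7, 0, 0, 0, -1, 0, 0, 7, 0, 0, 0, -1, 0, 0, 7, 0, 0, 0, -1, 0, 0, 7, 0, 0, 0, -1, 0, 0, 7, 0, 0, 0, -1, 0, 0, 7, 0, 0, 0, -1, 0, 0, 4, 0, 0, 0, -1, 0, 0, 2, 0, 0, 0, -1, 0, 0, 1, 0, 0, 0, -1, 0, 0, 0, 0, 0, 0]

```text
t: 15.98
eef_pos: [0.4845, -0.4108, 0.1114]
tool_rot: [-0.0, 0.707, 0.707, 0.001]
contact_force: [-2.3, 2.0, 16.4]
gripper_width: 0.002
```

Request:
drive_tool:
  series: [-1, 0, 0, 1, 0, 0, 0, -1, 0, 0, 0, 0, 0, 0, -1, 0, 0, -10, 0, 0, 0, -1, 0, 0, -12, 0, 0, 0, -1, 0, 0, -12, 0, 0, 0, -1, 0, 0, -14, 0, 0, 0, -1, 0, 0, -17, 0, 0, 0, -1, 0, 0, 0, 0, 0, 0, -1, 0, 0, 0, 0, 0, 0]

```text
t: 17.1
eef_pos: [0.4841, -0.411, 0.1739]
tool_rot: [-0.0, 0.707, 0.707, 0.0]
contact_force: [0.1, -0.3, 0.1]
gripper_width: 0.004
```

Request:
drive_tool:
  series: [-1, 0, 0, 8, 0, 0, 0, -1, 0, 0, 7, 0, 0, 0, -1, 0, 0, 7, 0, 0, 0, -1, 0, 0, 7, 0, 0, 0, -1, 0, 0, 7, 0, 0, 0, -1, 0, 0, 7, 0, 0, 0, -1, 0, 0, 7, 0, 0, 0, -1, 0, 0, 7, 0, 0, 0, -1, 0, 0, 4, 0, 0, 0, -1, 0, 0, 2, 0, 0, 0, -1, 0, 0, 1, 0, 0, 0, -1, 0, 0, 0, 0, 0, 0]

```text
t: 18.6
eef_pos: [0.4844, -0.4108, 0.1114]
tool_rot: [-0.0, 0.707, 0.707, 0.001]
contact_force: [-2.8, 1.7, 15.0]
gripper_width: -0.003
```

Request:
drive_tool:
  series: [-1, 0, 0, 1, 0, 0, 0, -1, 0, 0, 0, 0, 0, 0, -1, 0, 0, -10, 0, 0, 0, -1, 0, 0, -12, 0, 0, 0, -1, 0, 0, -12, 0, 0, 0, -1, 0, 0, -14, 0, 0, 0, -1, 0, 0, -25, 0, 0, 0, -1, 0, 0, -35, 0, 0, 0, -1, 0, 0, -20, 0, 0, 0, -1, 0, 0, 0, 0, 0, 0, -1, 0, 0, 0, 0, 0, 0]

```text
t: 19.98
eef_pos: [0.4839, -0.4105, 0.2359]
tool_rot: [-0.001, 0.707, 0.707, -0.0]
contact_force: [-0.9, 0.8, 0.4]
gripper_width: 0.001
```

```bash
python3 - <<'E'
from h import *
s=bot.read_camera("scene");t=bot.read_camera("top")
cv2.imwrite("pics/m7.png",np.vstack([cv2.resize(t["pixels"][195:255,270:400],(520,240)),cv2.copyMakeBorder(cv2.resize(s["pixels"][140:340,120:380],(520,400)),0,0,0,0,0)])[:600])
g=t["pixels"].max(2);print(g[216,280:325]);print(g[232,280:325])
plan((.4845,-.411,.230),0,1,-1)
E
```

```text
[194 171 115 135 144 142 138 141 141 106 196 175  75  32  29  35 106 127
 107 121 129  73  43  44  52  54  49  56  49  45 100 170 166 145 140 140
 142 140 141 140 143 139 140 142 145]
[199 173 125 135 128 135 141 137 135 103 194 170  73  24  34  38  39  38
  30  36  25  43  76 108 101  64  65  65  31   5 102 167 164 145 134 140
 141 142 137 139 139 140 141 143 141]
[-1, 0, 1, 6, -0.002, -0.002, -0.001]
p [ 0.4837 -0.4107  0.2357] yaw -0.001 w -0.0 F [-0.1  0.8 -0.2] t 20.075
```

View pics/m7.png

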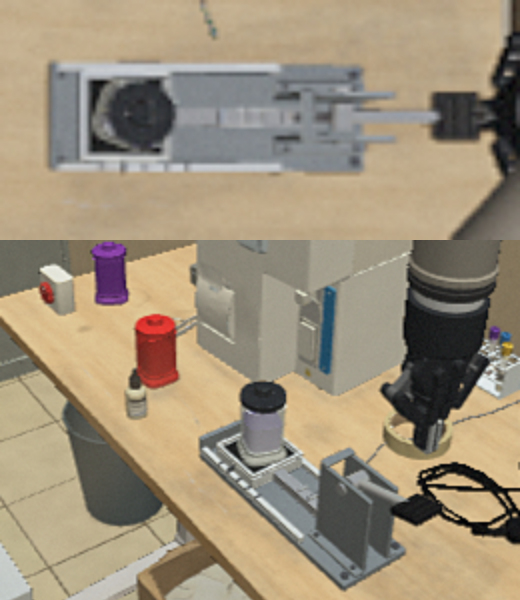

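The tray centre moved from column 318 to 301, about 62 mm, so it is at station three. The lever is up. Corrected for parallax, the jar's lid is about 2 mm from the tray centre, and the gripper is clear. I'm handing in.

```bash
python3 -c "
from station import bot
print(bot.hand_in())"
```

```text
the job is handed in; nothing more can be done
None
```

The jar is standing upright in the feeder tray. I pressed the lever fully down three times, letting it come up after each press, and handed the job in at about 20 s of the 58 s allowed. The hand-in gives no verdict, so the result rests on my own checks.

- **Placing:** I gripped the jar's body, carried it round in front of the analyser and set it down. Contact came at a tool height of 0.1006 m, against 0.1008 m expected, with about 15 N at touchdown.
- **Presses:** Each press ended on the stop, shown by the force rising to about 15 N at a tool height of 0.111 m. The force fell back to zero each time the fingers rose. I saw the lever up in the pictures after presses one and three. After press two I relied on the force reading alone.
- **Last pictures:** The tray has travelled about 62 mm, the lever is up and the jar is upright. The jar is roughly 2 mm from the tray centre, an estimate read from the picture. The gripper is clear of everything.
- **Bystanders:** The timer, oil bottle and tape look unmoved, as do the red and purple look-alike jars. I did not check the slide case and tweezers again at the end, but the arm did not touch anything near them.

Two measurements did not come out cleanly. The first top-view estimate of the jar was about 7 mm off the close-up view, so I corrected it before gripping. One automatic fit of the lid's outline gave nonsense, so I replaced it with edge points read by hand.

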